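Open the child-resistant plant-feed tub

TASK

Open the plant-feed tub: push its winged child-resistant cap down hard and, keeping it pushed down, turn it anticlockwise (seen from above) until it comes free, then lift it off. Lay the cap flat, top side up, in the wide empty compartment of the black tray with its wings along the compartment; do not drop it, and leave the other things where they are.

Things in the scene. Friction and masses are not known exactly. Their poses are not given: they have to be found in the camera images.
- tub: white round plant-feed tub, 110 mm across, held fast in a dark steel bench clamp (plate 150 mm along x, 90 mm along y); it cannot move. It stands on the left or the right of the bench. Origin under its centre, on the bench; z up. The shut cap can be neither turned nor lifted: two lugs inside its skirt sit in notches under the neck's ledge
- tub_mouth (a point): centre of the neck's rim, 117 mm above the bench (shoulder: 98 mm). In the mouth a sprung rubber disc, 34 mm across, pushes the cap up: about 7 N before the shut cap gives, then 1.2 N per mm. The lugs leave the notches when the cap is 5 mm down (13 N); it bottoms on the shoulder 10 mm down (19 N). Kept over 5 mm down, it turns anticlockwise with little friction
- tub_shoulder (a point): point on the tub's axis at the shoulder, 98 mm above the bench. The way out of the neck's track is hidden by the cap and differs each time: 70 to 116 degrees of turn from shut, with a hard stop within about 7 degrees past it. Short of it the lugs stay under the ledge, the cap 5 mm below its shut height; let go, it stays there and can be grasped afresh
- cap_bar (a point): middle of the bar's top face, on the cap's axis (cap z = 54 mm). At the track's stop the cap is free: when the push is eased, the sprung disc slowly lifts it to about 6 mm above its shut height, and it can be lifted straight off; within about 15 degrees short of the stop a let-go cap slides there by itself. If it does not come up, turn it further
- cap: grey plastic cap: skirted disc 84 mm across with a straight bar (the wings) over its top, 130 mm long along the cap's x, 16 mm wide, 30 mm tall; 70 to 120 g. Origin on its axis at the skirt's underside, z up; the disc's flat top at z = 24 mm, bar from 24 to 54 mm. At the start shut on the tub, origin 108 mm above the bench, x along the tub's x
- tray: black tray fixed to the bench, 150 x 228 mm, walls 32 mm tall and 4 mm thick, three compartments side by side, each 142 mm long along x; the wide empty one (100 mm along y) on its +y side, two narrow ones (56 mm) with a spatula and a brush. Origin on the bench. It stands on the side where the tub is not, turned by up to 20 degrees
- cap_space (a point): centre of the inner floor of the tray's wide compartment (142 mm along x, 100 mm along y; floor 4 mm above the bench, rim 28 mm above the floor). The cap lies flat here, skirt on the floor, only with its bar along this x, either way round; across, the bar would rest on the rim
- pot_small: small dark plastic plant pot, 64 mm across, 55 mm tall; origin under its centre. Bystander
- pot_clay: clay pot, 84 mm across, 75 mm tall; origin under its centre. Bystander
- feed_bottle: green bottle, 68 mm across, 160 mm tall; origin under its centre. Bystander
- jar: white jar with a plain screw lid, 80 mm across, 100 mm tall; origin under its centre. Bystander
- trowel: flat trowel with a wooden handle, 220 mm long along its x, lying on the bench. Bystander
- dibber: wooden T-shaped dibber, 170 mm long along its x, 22 mm thick, lying on the bench. Bystander
- foam_block: white foam block, 100 x 70 x 50 mm; origin under its centre. Bystander
- spatula: small spatula, 130 mm long, lying in the tray's middle compartment. Bystander
- brush: small brush, 130 mm long, lying in the tray's outer narrow compartment. Bystander

How it is judged:
By the outcome, as a careful person would: the job done as asked, in the order asked, and still so for the second after the job is handed in, with the robot touching nothing.
It also fails if it takes over 72 s, if anything falls off the work surface, if the arm or the gripper's body presses on something with over 40 N, if the wrist force passes 120 N, or if a joint passes its speed limit or range.

ROBOT

A 6-joint arm with a two-finger parallel gripper is mounted at the origin on the work surface. World frame = base frame: x ahead of the robot, y to its left, z up, the work surface at z = 0. Lengths are in m, angles in rad, forces in N, time in s.
With the tool pointing down it reaches from about 0.3 to 0.875 m from the base axis. Payload 6.4 kg.
Tool frame: the origin (TCP) lies between the finger pads; the fingertips stand 19 mm ahead of it and the grasp point (between the pads) is the TCP (ctrl.tips_ahead is the z of the fingertips in the tool frame, in m); z points along the fingers, y is the line along which they close (so a half turn about z gives the same grasp; the last joint's range is limited). The gripper opens to 85 mm and grips with 20 to 120 N. Pads are 22 mm wide; open, the fingers measure 114 mm over their backs; the gripper's body (76 mm by 85 mm) begins 54 mm behind the grasp point. The pads swing forward as they close: fully open they stand 13 mm farther back than shut.
Start: joints at [-1.445, 0.181, 1.607, -0, 1.354, -0.206], TCP at [0.187, -0.544, 0.25] pointing down, gripper open.
Joint ranges: [-2.99, 2.99], [-0.89, 2.07], [0.3, 2.58], [-1.14, 4.28], [0, 2.63], [-3.12, 3.12]. Speed limits (rad/s): [2.57, 2.57, 3.01, 3.14, 3.14, 3.14].

INTERFACE

Orientations are given as a unit quaternion [w, x, y, z].
In Python, from bench import readout, vision, ctrl gives the robot as it stands.
- The arm moves only by the tool play_rows, never from a script. Its arguments are lists of equal length, an entry for each row: "xyz": the shift along the tool's x, y, z in mm, a list of three; "rot": the turn, a rotation vector about the tool's x, y, z in rad, a list of three; "grip": the opening, from 0 (shut) to 1 (fully open). In form: {"xyz": [[x, y, z], ...], "rot": [[rx, ry, rz], ...], "grip": [grip, ...]}. A call has exactly 10 rows; each row is the pose to reach, as a shift and turn from the pose commanded when the call began, along the tool's axes at that moment; what a row does not reach only later rows make up. A row lasts 1/8 s, in which the tool goes at most 62.5 mm and 10.7 degrees, less where a joint would pass 70% of its speed; a pose out of reach is approached as far as the arm can. A call with a gripper value outside its range is refused whole. The fingers move at their own pace and stop on an object; the grip force is fixed at half the most. Time passes only in rows, so rows that repeat a pose let the fingers close, or fill a call up. It gives the time, the measured TCP pose, the force, the opening and the grip force at its end, in the units of the state.
- readout.get_obs(): the state, without advancing time (a new reading comes with each control period).
- vision.camera(name): name is "scene" or "top" or "wrist"; returns a dict with "color" (480x640x3 uint8, red, green, blue), "depth" (480x640 float32, m along the optical axis (not along the pixel's ray), 0 where there is no reading), "camera_matrix" (3x3 intrinsics, pixels), "extrinsics" (4x4, takes a point from camera to world coordinates); the wrist camera has in their place "hand_eye" (4x4, takes a point from camera to tool coordinates, whose origin is the TCP and whose axes are the flange's). Camera axes: x right, y down, z forward; pixel columns grow to the right and rows downward; lengths in m; the calibration is good to about 2 mm. A picture is of the moment at which its call begins: read the wrist's pose just before it.
- ctrl.hand_in(): hands the job in; it is judged then, once.
The state is a dict: "time_s": time; "q": joint angles; "dq": joint speeds; "joint_efforts": joint torques, N m; "eef_pos": TCP position; "eef_rot": TCP orientation; "wrist_force": force on the tool from outside, world axes, zero at the start; "torque": the same for the moment, N m; "opening": opening from 0.0 (shut) to 1.0 (fully open); "grasp_force": force on a finger pad.
Only numpy, scipy, OpenCV 4.12 (cv2) and the standard library are available. Lean on these libraries where they do the work, as an engineer would, in place of code of your own. Each camera call takes 0.05 s, during which the arm holds its last target. There are 200 camera calls.

## Working session

There is one attempt and no reset: what is moved stays moved. The work goes in short steps, Python scripts to look and compute and a tool call to move; the robot and the scene stay as the last step left them, time stands still between calls to the robot, and variables do not carry over. Pictures are saved under pics/ and viewed, at most 10 in all, crops included, and the job is handed in when it is done.

Besides the shell and the picture viewer there is one more tool, called after "Call:" by a JSON object that holds its "fn" and its "kwargs", one argument or row to a line. play_rows: Moves the arm, as the interface text tells. Its arguments: {"type":"object","properties":{"xyz":{"type":"array","items":{"type":"array","items":{"type":"number"}}},"rot":{"type":"array","items":{"type":"array","items":{"type":"number"}}},"grip":{"type":"array","items":{"type":"number"}}},"required":["xyz","rot","grip"]}

```bash
mkdir -p pics
cat > h.py <<'E'
import numpy as np, cv2
from bench import readout, vision, ctrl
def cloud(c):
    d=c["depth"];K=c["camera_matrix"];v,u=np.mgrid[:480,:640]
    P=np.stack([(u-K[0,2])/K[0,0]*d,(v-K[1,2])/K[1,1]*d,d],-1)
    E=c["extrinsics"];W=P@E[:3,:3].T+E[:3,3];W[d==0]=np.nan
    return W
E
python3 - <<'E'
from h import *
c=vision.camera("top");np.savez("top.npz",**{k:v for k,v in c.items()})
cv2.imwrite("pics/top.png",c["color"][:,:,::-1])
o=readout.get_obs();print(o);print(c["camera_matrix"],c["extrinsics"],ctrl.tips_ahead)
W=cloud(c);print(np.nanmax(W[...,2]))
E
```

```text
{'time_s': 0.05, 'q': array([-1.44526635e+00,  1.81554241e-01,  1.60796663e+00,  3.02851687e-05,
        1.35380442e+00, -2.06284772e-01]), 'dq': array([-0.00108888, -0.00235836, -0.00166323, -0.00046014,  0.00181574,
       -0.00046122]), 'joint_efforts': array([ 1.34006468e-04, -4.46251202e+01, -3.52580380e+01, -2.18108144e-04,
        4.26714483e-03,  2.05305042e-06]), 'eef_pos': array([ 0.18728102, -0.54311681,  0.2493967 ]), 'eef_rot': array([-8.65015634e-04,  9.86269082e-01,  1.65144022e-01,  4.97427881e-05]), 'wrist_force': array([-0.05209469,  0.47043114,  0.49899289]), 'torque': array([ 0.04684142,  0.00224853, -0.0220959 ]), 'grasp_force': 0.0, 'opening': 0.9985585764455484}
[[616.93784031   0.         325.6605929 ]
 [  0.         616.93784031 236.21008377]
 [  0.           0.           1.        ]] [[-8.45270171e-03 -9.91203803e-01  1.32074121e-01  3.19598174e-01]
 [-9.99963803e-01  8.50698457e-03 -1.53249524e-04  2.74282653e-02]
 [-9.71651001e-04 -1.32070636e-01 -9.91239831e-01  1.72161640e+00]
 [ 0.00000000e+00  0.00000000e+00  0.00000000e+00  1.00000000e+00]] 0.019
0.8090264363716086
```

View pics/top.png

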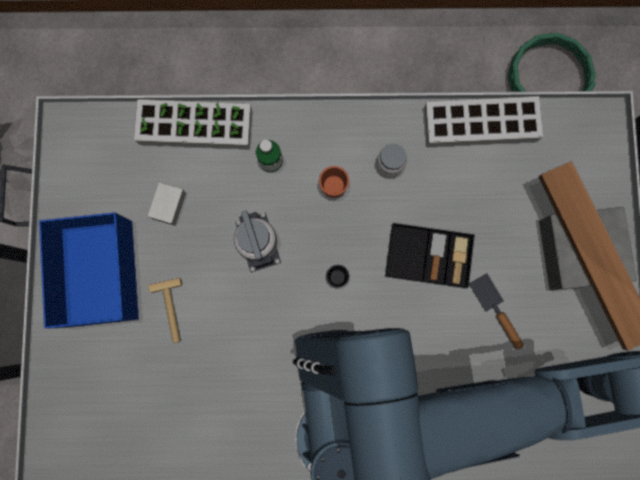

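The picture shows the tub at about (255,240) with its bar running from (243,213) to (258,263). The tray is at (430,255), with the wide empty compartment at (408,252). Next I measure both.

```bash
cat >> h.py <<'E'
def onplane(c,uv,z):
    K=c["camera_matrix"];E=c["extrinsics"];uv=np.atleast_2d(uv).astype(float)
    r=np.c_[(uv[:,0]-K[0,2])/K[0,0],(uv[:,1]-K[1,2])/K[1,1],np.ones(len(uv))]@E[:3,:3].T
    return E[:3,3]+r*((z-E[2,3])/r[:,2])[:,None]
E
python3 - <<'E'
from h import *
c=vision.camera("top");W=cloud(c)
z=W[220:265,225:285,2];print("z pct",np.nanpercentile(z,[5,50,90,95,99]))
def blob(lo,hi,u0,u1,v0,v1):
    m=np.zeros((480,640),np.uint8);m[v0:v1,u0:u1]=1
    return m*((W[...,2]>lo)&(W[...,2]<hi)).astype(np.uint8)
m=blob(.150,.175,220,295,195,285)
p=W[m>0];print("bar n",len(p),p.mean(0));r=cv2.minAreaRect((p[:,:2]*1000).astype(np.float32));print(r)
m2=blob(.12,.142,220,295,195,285);p=W[m2>0];print("disc",len(p),cv2.minEnclosingCircle((p[:,:2]*1000).astype(np.float32)),np.median(p[:,2]))
g=c["color"].max(2);t=np.zeros_like(g);t[210:300,375:485]=(g[210:300,375:485]<60)
t=cv2.morphologyEx(t,cv2.MORPH_CLOSE,np.ones((15,15)))
cs=max(cv2.findContours(t,0,2)[0],key=cv2.contourArea);P=onplane(c,cs[:,0],.032)[:,:2]*1000
print("tray rim",cv2.minAreaRect(P.astype(np.float32)),cv2.boxPoints(cv2.minAreaRect(P.astype(np.float32))))
zt=W[215:295,380:480,2];print(np.nanpercentile(zt,[5,50,95]))
s=vision.camera("scene");cv2.imwrite("pics/scene.png",s["color"][:,:,::-1])
cv2.imwrite("pics/topcrop.png",cv2.resize(c["color"][190:310,220:490,::-1],None,fx=2.9,fy=2.9,interpolation=2))
E
```

```text
z pct [-0.00359554  0.08190662  0.15139273  0.16283726  0.16759851]
bar n 332 [0.53222939 0.21744224 0.16251416]
((533.5770263671875, 218.05592346191406), (130.03555297851562, 16.86407470703125), 17.63667106628418)
disc 641 ((530.34619140625, 216.67750549316406), 60.89999008178711) 0.13294302188317952
tray rim ((475.2868347167969, -278.47210693359375), (274.7215576171875, 173.25843811035156), 81.04684448242188) [[ 368.33606 -400.67743]
 [ 539.4835  -427.6411 ]
 [ 582.2376  -156.26678]
 [ 411.09015 -129.3031 ]]
[-0.00371861  0.00522085  0.03140961]
```

View pics/topcrop.png

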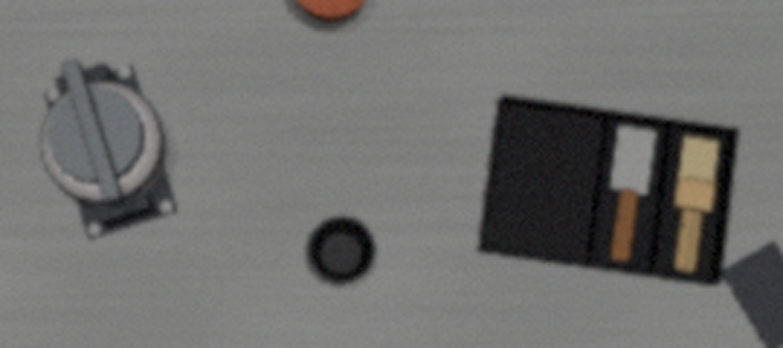

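View pics/scene.png

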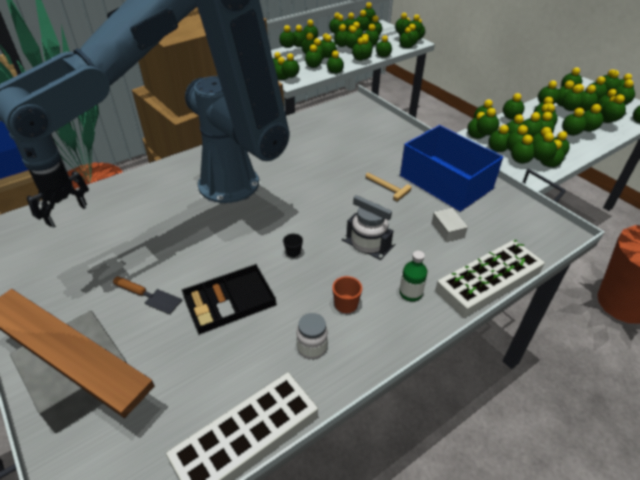

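The bar is clear at (533.5, 218) mm, yaw 17.6°. The tray mask merged with the trowel, so I refine it and work out the first move.

```bash
cat >> h.py <<'E'
from scipy.spatial.transform import Rotation as R
def delta(p,yaw):
    "shift (mm) and rotvec in tool axes to TCP p (m), tool down, tool x at yaw deg"
    o=readout.get_obs();q=o["eef_rot"];A=R.from_quat([*q[1:],q[0]])
    B=R.from_euler("z",yaw,degrees=True)*R.from_euler("x",180,degrees=True)
    print("t",round(o["time_s"],2),"pos",o["eef_pos"].round(4),"F",o["wrist_force"].round(1),"open",round(o["opening"],3),"q",o["q"].round(2))
    print("shift",(A.inv().apply(np.array(p)-o["eef_pos"])*1000).round(1),"rot",(A.inv()*B).as_rotvec().round(4))
E
python3 - <<'E'
from h import *
c=vision.camera("top")
g=c["color"].max(2);t=np.zeros_like(g);t[210:300,375:476]=(g[210:300,375:476]<58)
t=cv2.morphologyEx(t,cv2.MORPH_OPEN,np.ones((3,3)))
h=cv2.convexHull(max(cv2.findContours(t,0,2)[0],key=cv2.contourArea))[:,0]
P=(onplane(c,h,.032)[:,:2]*1000).astype(np.float32);r=cv2.minAreaRect(P);b=cv2.boxPoints(r);print(r,b)
hand=onplane(c,[(392.4,223.1),(474.5,234.5),(468.3,287.9),(385.5,276.2)],.032)*1000;print(hand[:,:2])
# wide compartment: flat dark interior; print trailing edge fit of +y wall
delta((.5335,.218,.25),17.6)
E
```

```text
((489.7894287109375, -258.9659118652344), (231.84024047851562, 149.06256103515625), 81.2650375366211) [[ 398.51852 -362.2229 ]
 [ 545.8522  -384.8601 ]
 [ 581.0603  -155.70892]
 [ 433.72668 -133.07172]]
[[ 579.77881995 -158.03536078]
 [ 545.96223928 -384.14398108]
 [ 398.93134693 -361.27739528]
 [ 432.82183903 -135.79322973]]
t 0.2 pos [ 0.1873 -0.5433  0.2497] F [ 0.3  0.3 -1. ] open 1.001 q [-1.45  0.18  1.61 -0.    1.35 -0.21]
shift [ 5.753e+02 -6.070e+02  5.000e-01] rot [-0.0011 -0.0002  0.0246]
```

Call:
{"fn": "play_rows", "kwargs": {
  "xyz": [
    [40, -42, 0],
    [80, -84, 0],
    [120, -126, 0],
    [160, -168, 0],
    [200, -210, 0],
    [240, -252, 0],
    [280, -294, 0],
    [320, -336, 0],
    [360, -378, 0],
    [400, -420, 0]
  ],
  "rot": [
    [0, 0, 0],
    [0, 0, 0],
    [0, 0, 0],
    [0, 0, 0],
    [0, 0, 0],
    [0, 0, 0],
    [0, 0, 0],
    [0, 0, 0],
    [0, 0, 0.012],
    [0, 0, 0.025]
  ],
  "grip": [1, 1, 1, 1, 1, 1, 1, 1, 1, 1]
}}

```text
time_s: 1.45
eef_pos: [0.4292, -0.0144, 0.2505]
eef_rot: [0.0, 0.988, 0.153, 0.0]
wrist_force: [0.9, 0.6, 0.5]
opening: 0.999
grasp_force: 0.0
```

```bash
python3 -c "
from h import *
delta((.5335,.218,.25),17.6)"
```

```text
t 1.45 pos [ 0.4292 -0.0144  0.2505] F [0.9 0.6 0.5] open 0.999 q [-0.31 -0.16  1.95 -0.    1.35  0.95]
shift [ 169.5 -190.1    0.5] rot [ 0.0007 -0.0008 -0.0008]
```

Call:
{"fn": "play_rows", "kwargs": {
  "xyz": [
    [40, -45, 0],
    [80, -90, 0],
    [120, -135, 0],
    [150, -170, 0],
    [169, -190, 0],
    [169, -190, 0],
    [169, -190, 0],
    [169, -190, 0],
    [169, -190, 0],
    [169, -190, 0]
  ],
  "rot": [
    [0, 0, 0],
    [0, 0, 0],
    [0, 0, 0],
    [0, 0, 0],
    [0, 0, 0],
    [0, 0, 0],
    [0, 0, 0],
    [0, 0, 0],
    [0, 0, 0],
    [0, 0, 0]
  ],
  "grip": [1, 1, 1, 1, 1, 1, 1, 1, 1, 1]
}}

```text
time_s: 2.7
eef_pos: [0.5324, 0.2154, 0.2505]
eef_rot: [0.0, 0.988, 0.152, 0.0]
wrist_force: [0.1, 0.0, -0.2]
opening: 1.003
grasp_force: 0.0
```

```bash
cat >> h.py <<'E'
def wrist():
    o=readout.get_obs();c=vision.camera("wrist");q=o["eef_rot"]
    T=np.eye(4);T[:3,:3]=R.from_quat([*q[1:],q[0]]).as_matrix();T[:3,3]=o["eef_pos"]
    c["extrinsics"]=T@c["hand_eye"];return c
E
python3 - <<'E'
from h import *
delta((.5335,.218,.154),17.6)
c=wrist();W=cloud(c);cv2.imwrite("pics/w1.png",c["color"][:,:,::-1])
print(c["hand_eye"].round(3))
d=np.hypot(W[...,0]-.5335,W[...,1]-.218)
m=(d<.075)&(W[...,2]>.15)&(W[...,2]<.175)
p=W[m];print(len(p),np.median(p[:,2]));print(cv2.minAreaRect((p[:,:2]*1000).astype(np.float32)))
m=(d<.05)&(W[...,2]>.12)&(W[...,2]<.142)
p=W[m];print(len(p),np.median(p[:,2]),cv2.minEnclosingCircle((p[:,:2]*1000).astype(np.float32)))
E
```

```text
t 2.7 pos [0.5324 0.2154 0.2505] F [ 0.1  0.  -0.2] open 1.003 q [ 0.18  0.18  1.61 -0.    1.35  1.44]
shift [ 1.8 -2.2 96.5] rot [ 0.0001 -0.0003 -0.0012]
[[-0.    -0.955 -0.298  0.077]
 [ 1.    -0.    -0.001 -0.   ]
 [ 0.    -0.298  0.955 -0.124]
 [ 0.     0.     0.     1.   ]]
5739 0.16234531680191555
((534.5233154296875, 219.14944458007812), (129.3587646484375, 16.030576705932617), 17.866235733032227)
9087 0.13253228917654947 ((534.48046875, 218.94058227539062), 43.62074661254883)
```

View pics/w1.png

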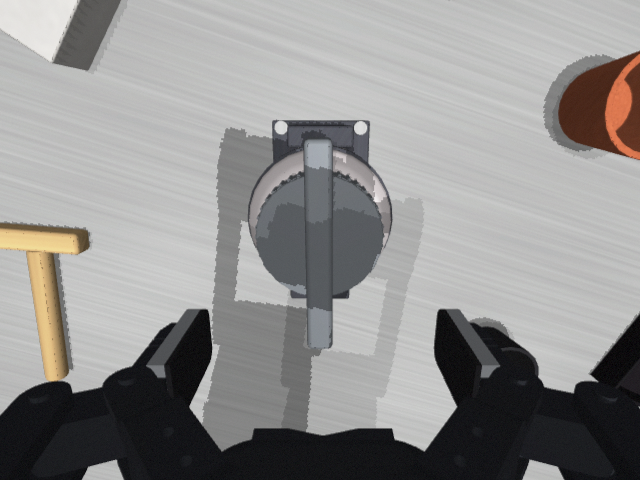

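Call:
{"fn": "play_rows", "kwargs": {
  "xyz": [
    [3, -3, 20],
    [3, -3, 45],
    [3, -3, 70],
    [3, -3, 88],
    [3, -3, 96],
    [3, -3, 96],
    [3, -3, 96],
    [3, -3, 96],
    [3, -3, 96],
    [3, -3, 96]
  ],
  "rot": [
    [0, 0, -0.003],
    [0, 0, -0.003],
    [0, 0, -0.003],
    [0, 0, -0.003],
    [0, 0, -0.003],
    [0, 0, -0.003],
    [0, 0, -0.003],
    [0, 0, -0.003],
    [0, 0, -0.003],
    [0, 0, -0.003]
  ],
  "grip": [1, 1, 0.8, 0.6, 0.5, 0.3, 0, 0, 0, 0]
}}

```text
time_s: 4.0
eef_pos: [0.5349, 0.2195, 0.155]
eef_rot: [0.0, 0.988, 0.154, 0.001]
wrist_force: [0.8, -2.6, 2.4]
opening: 0.176
grasp_force: 61.1
```

Call:
{"fn": "play_rows", "kwargs": {
  "xyz": [
    [0, 0, 1],
    [0, 0, 2],
    [0, 0, 3],
    [0, 0, 4],
    [0, 0, 5],
    [0, 0, 6],
    [0, 0, 7],
    [0, 0, 8],
    [0, 0, 8],
    [0, 0, 8]
  ],
  "rot": [
    [0, 0, 0],
    [0, 0, 0],
    [0, 0, 0],
    [0, 0, 0],
    [0, 0, 0],
    [0, 0, 0],
    [0, 0, 0],
    [0, 0, 0],
    [0, 0, 0],
    [0, 0, 0]
  ],
  "grip": [0, 0, 0, 0, 0, 0, 0, 0, 0, 0]
}}

```text
time_s: 5.25
eef_pos: [0.535, 0.2195, 0.1485]
eef_rot: [0.0, 0.988, 0.154, 0.001]
wrist_force: [-5.2, -4.2, 13.8]
opening: 0.177
grasp_force: 62.7
```

Call:
{"fn": "play_rows", "kwargs": {
  "xyz": [
    [0, 0, 1],
    [0, 0, 2],
    [0, 0, 2],
    [0, 0, 2],
    [0, 0, 2],
    [0, 0, 2],
    [0, 0, 2],
    [0, 0, 2],
    [0, 0, 2],
    [0, 0, 2]
  ],
  "rot": [
    [0, 0, 0],
    [0, 0, 0],
    [0, 0, -0.1],
    [0, 0, -0.25],
    [0, 0, -0.4],
    [0, 0, -0.55],
    [0, 0, -0.7],
    [0, 0, -0.85],
    [0, 0, -1.0],
    [0, 0, -1.1]
  ],
  "grip": [0, 0, 0, 0, 0, 0, 0, 0, 0, 0]
}}

```text
time_s: 6.5
eef_pos: [0.5349, 0.22, 0.1468]
eef_rot: [0.0, 0.76, 0.649, 0.001]
wrist_force: [-5.5, -2.7, 15.9]
opening: 0.173
grasp_force: 62.9
```

```bash
python3 -c "
from h import *
delta((.5345,.219,.154),17.8);o=readout.get_obs();print(o['torque'],o['joint_efforts'])"
```

```text
t 6.5 pos [0.5349 0.22   0.1468] F [-5.5 -2.7 15.9] open 0.173 q [0.18 0.3  1.69 0.   1.15 0.34]
shift [-1.  -0.3 -7.2] rot [ 9.0000e-04 -1.4000e-03  1.1029e+00]
[-0.5391111   1.19003751 -0.16184503] [  0.56210065 -39.43063974 -28.7222296    0.48482046  -2.14952812
   0.69889365]
```

Call:
{"fn": "play_rows", "kwargs": {
  "xyz": [
    [0, 0, 0],
    [0, 0, 0],
    [0, 0, 0],
    [0, 0, 0],
    [0, 0, 0],
    [0, 0, 0],
    [0, 0, 0],
    [0, 0, 0],
    [0, 0, 0],
    [0, 0, 0]
  ],
  "rot": [
    [0, 0, -0.04],
    [0, 0, -0.07],
    [0, 0, -0.1],
    [0, 0, -0.13],
    [0, 0, -0.16],
    [0, 0, -0.19],
    [0, 0, -0.22],
    [0, 0, -0.25],
    [0, 0, -0.25],
    [0, 0, -0.25]
  ],
  "grip": [0, 0, 0, 0, 0, 0, 0, 0, 0, 0]
}}

```text
time_s: 7.75
eef_pos: [0.5346, 0.22, 0.1467]
eef_rot: [0.0, 0.675, 0.738, 0.0]
wrist_force: [-7.1, -2.8, 15.5]
opening: 0.174
grasp_force: 63.0
```

```bash
python3 -c "
from h import *
delta((.5345,.219,.154),17.8);o=readout.get_obs();print(o['torque'],o['joint_efforts'])"
```

```text
t 7.75 pos [0.5346 0.22   0.1467] F [-7.1 -2.8 15.5] open 0.174 q [0.19 0.3  1.69 0.   1.16 0.1 ]
shift [-1.  -0.2 -7.3] rot [ 5.0000e-04 -7.0000e-04  1.3495e+00]
[-0.57996203  1.35991855  0.0066678 ] [ 8.34578834e-02 -3.95068574e+01 -2.91839254e+01  4.73650564e-01
 -2.43654862e+00 -4.72477142e-03]
```

Turned 77° so far with no torque, so I keep going.

Call:
{"fn": "play_rows", "kwargs": {
  "xyz": [
    [0, 0, 0],
    [0, 0, 0],
    [0, 0, 0],
    [0, 0, 0],
    [0, 0, 0],
    [0, 0, 0],
    [0, 0, 0],
    [0, 0, 0],
    [0, 0, 0],
    [0, 0, 0]
  ],
  "rot": [
    [0, 0, -0.03],
    [0, 0, -0.06],
    [0, 0, -0.09],
    [0, 0, -0.12],
    [0, 0, -0.15],
    [0, 0, -0.18],
    [0, 0, -0.21],
    [0, 0, -0.23],
    [0, 0, -0.23],
    [0, 0, -0.23]
  ],
  "grip": [0, 0, 0, 0, 0, 0, 0, 0, 0, 0]
}}

```text
time_s: 9.0
eef_pos: [0.534, 0.2198, 0.1465]
eef_rot: [-0.001, 0.588, 0.809, 0.0]
wrist_force: [-9.2, -4.3, 17.6]
opening: 0.174
grasp_force: 115.9
```

```bash
python3 -c "
from h import *
delta((.5345,.219,.154),17.8);o=readout.get_obs();print(o['torque'],o['joint_efforts'])"
```

```text
t 9.0 pos [0.534  0.2198 0.1465] F [-9.2 -4.3 17.6] open 0.174 q [ 0.18  0.3   1.69  0.    1.16 -0.13]
shift [-0.9  0.2 -7.5] rot [-2.100e-03 -1.100e-03  1.573e+00]
[-0.65304008  1.66500012 -2.7955015 ] [  2.54876666 -39.12379503 -30.07660031  -0.66894293  -3.13839331
  -2.83891886]
```

Torque is now -2.8 N m at about 90°, so the cap is at its stop. I ease the twist a little and rise slowly.

Call:
{"fn": "play_rows", "kwargs": {
  "xyz": [
    [0, 0, 0],
    [0, 0, -1],
    [0, 0, -2],
    [0, 0, -4],
    [0, 0, -6],
    [0, 0, -8],
    [0, 0, -9],
    [0, 0, -10],
    [0, 0, -10],
    [0, 0, -10]
  ],
  "rot": [
    [0, 0, 0.02],
    [0, 0, 0.02],
    [0, 0, 0.02],
    [0, 0, 0.02],
    [0, 0, 0.02],
    [0, 0, 0.02],
    [0, 0, 0.02],
    [0, 0, 0.02],
    [0, 0, 0.02],
    [0, 0, 0.02]
  ],
  "grip": [0, 0, 0, 0, 0, 0, 0, 0, 0, 0]
}}

```text
time_s: 10.25
eef_pos: [0.5337, 0.2197, 0.154]
eef_rot: [-0.001, 0.594, 0.805, -0.0]
wrist_force: [0.3, 3.1, -17.7]
opening: 0.174
grasp_force: 104.7
```

```bash
python3 -c "
from h import *
delta((.5345,.219,.154),17.8);o=readout.get_obs();print(o['torque'])"
```

```text
t 10.25 pos [0.5337 0.2197 0.154 ] F [  0.3   3.1 -17.7] open 0.174 q [ 0.18  0.29  1.68  0.    1.17 -0.11]
shift [-1.   0.6 -0. ] rot [-1.5000e-03  9.0000e-04  1.5592e+00]
[ 0.43712625 -0.08575427 -2.4824046 ]
```

Lifting meets 18 N with the twist still loaded. I let go, back up and look at the cap.

Call:
{"fn": "play_rows", "kwargs": {
  "xyz": [
    [0, 0, 4],
    [0, 0, 4],
    [0, 0, 4],
    [0, 0, -5],
    [0, 0, -20],
    [0, 0, -40],
    [0, 0, -60],
    [0, 0, -80],
    [0, 0, -80],
    [0, 0, -80]
  ],
  "rot": [
    [0, 0, 0.05],
    [0, 0, 0.05],
    [0, 0, 0.05],
    [0, 0, 0.05],
    [0, 0, 0.05],
    [0, 0, 0.05],
    [0, 0, 0.05],
    [0, 0, 0.05],
    [0, 0, 0.05],
    [0, 0, 0.05]
  ],
  "grip": [0, 0.5, 1, 1, 1, 1, 1, 1, 1, 1]
}}

```text
time_s: 11.5
eef_pos: [0.5342, 0.2196, 0.2341]
eef_rot: [-0.0, 0.614, 0.789, -0.0]
wrist_force: [-0.4, -0.0, 0.0]
opening: 1.006
grasp_force: 0.0
```

```bash
cat > cap.py <<'E'
from h import *
c=wrist();W=cloud(c);cv2.imwrite("pics/w2.png",c["color"][:,:,::-1])
d=np.hypot(W[...,0]-.5345,W[...,1]-.219)
m=(d<.072)&(W[...,2]>.148)&(W[...,2]<.185)
p=W[m];print("bar",len(p),np.median(p[:,2]),cv2.minAreaRect((p[:,:2]*1000).astype(np.float32)))
m=(d<.046)&(W[...,2]>.115)&(W[...,2]<.145)
p=W[m];print("disc",len(p),np.median(p[:,2]),cv2.minEnclosingCircle((p[:,:2]*1000).astype(np.float32)))
E
python3 cap.py; python3 -c "
from h import *
delta((.5345,.219,.154),107.8)"
```

```text
bar 6739 0.1670438530716983 ((534.5462646484375, 219.02536010742188), (16.0878963470459, 129.6313934326172), 8.029993057250977)
disc 10726 0.13722290368676004 ((534.3990478515625, 219.1012725830078), 43.464012145996094)
t 11.55 pos [0.5339 0.2196 0.2336] F [-0.1 -0.3  0.5] open 0.999 q [ 0.18  0.2   1.62 -0.    1.32 -0.06]
shift [-0.7  0.5 79.6] rot [-0.0012 -0.0001 -0.0615]
```

View pics/w2.png

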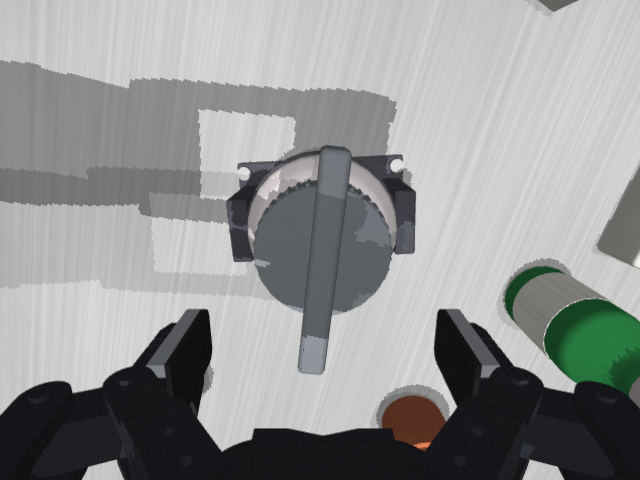

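The cap is free: its bar top is at 167 mm, 5 mm above shut, and its yaw is 98° (80° turned). I grasp it again.

Call:
{"fn": "play_rows", "kwargs": {
  "xyz": [
    [-0.7, 0.5, 20],
    [-0.7, 0.5, 45],
    [-0.7, 0.5, 65],
    [-0.7, 0.5, 73],
    [-0.7, 0.5, 73],
    [-0.7, 0.5, 73],
    [-0.7, 0.5, 73],
    [-0.7, 0.5, 73],
    [-0.7, 0.5, 73],
    [-0.7, 0.5, 73]
  ],
  "rot": [
    [0, 0, 0.11],
    [0, 0, 0.11],
    [0, 0, 0.11],
    [0, 0, 0.11],
    [0, 0, 0.11],
    [0, 0, 0.11],
    [0, 0, 0.11],
    [0, 0, 0.11],
    [0, 0, 0.11],
    [0, 0, 0.11]
  ],
  "grip": [1, 1, 0.8, 0.6, 0.4, 0, 0, 0, 0, 0]
}}

```text
time_s: 12.8
eef_pos: [0.5351, 0.2192, 0.1615]
eef_rot: [0.0, 0.656, 0.755, 0.0]
wrist_force: [-2.6, -0.1, 1.4]
opening: 0.171
grasp_force: 60.3
```

Call:
{"fn": "play_rows", "kwargs": {
  "xyz": [
    [0, 0, -1],
    [0, 0, -3],
    [0, 0, -6],
    [0, 0, -10],
    [0, 0, -15],
    [0, 0, -20],
    [0, 0, -30],
    [0, 0, -40],
    [0, 0, -50],
    [0, 0, -60]
  ],
  "rot": [
    [0, 0, 0],
    [0, 0, 0],
    [0, 0, 0],
    [0, 0, 0],
    [0, 0, 0],
    [0, 0, 0],
    [0, 0, 0],
    [0, 0, 0],
    [0, 0, 0],
    [0, 0, 0]
  ],
  "grip": [0, 0, 0, 0, 0, 0, 0, 0, 0, 0]
}}

```text
time_s: 14.05
eef_pos: [0.5351, 0.2191, 0.2222]
eef_rot: [0.0, 0.656, 0.754, 0.0]
wrist_force: [-0.3, 0.0, -0.9]
opening: 0.174
grasp_force: 59.9
```

```bash
python3 -c "
from h import *
delta((.4987,-.200,.22),171.3)
delta((.4987,-.200,.22),-8.7)"
```

```text
t 14.05 pos [0.5351 0.2191 0.2222] F [-0.3  0.  -0.9] open 0.174 q [0.18 0.21 1.63 0.   1.3  0.04]
shift [-410.   -94.1    2.1] rot [ 4.00e-04  2.00e-04 -1.28e+00]
t 14.05 pos [0.5351 0.2191 0.2222] F [-0.3  0.  -0.9] open 0.174 q [0.18 0.21 1.63 0.   1.3  0.04]
shift [-410.   -94.1    2.1] rot [ 2.0000e-04 -4.0000e-04  1.8616e+00]
```

Call:
{"fn": "play_rows", "kwargs": {
  "xyz": [
    [-41, -9, 0],
    [-82, -19, 0],
    [-123, -28, 0],
    [-164, -38, 0],
    [-205, -47, 0],
    [-246, -56, 0],
    [-287, -66, 0],
    [-328, -75, 0],
    [-369, -85, 0],
    [-400, -92, 0]
  ],
  "rot": [
    [0, 0, -0.13],
    [0, 0, -0.26],
    [0, 0, -0.39],
    [0, 0, -0.52],
    [0, 0, -0.65],
    [0, 0, -0.78],
    [0, 0, -0.91],
    [0, 0, -1.04],
    [0, 0, -1.17],
    [0, 0, -1.28]
  ],
  "grip": [0, 0, 0, 0, 0, 0, 0, 0, 0, 0]
}}

```text
time_s: 15.3
eef_pos: [0.4991, -0.1916, 0.2219]
eef_rot: [0.0, 0.074, 0.997, -0.0]
wrist_force: [0.6, 1.2, -0.2]
opening: 0.172
grasp_force: 59.9
```

Run:
```python
from h import *
delta((.4987,-.200,.22),171.3)
c=wrist();W=cloud(c);cv2.imwrite("pics/w3.png",c["color"][:,:,::-1])
t=vision.camera("top");cv2.imwrite("pics/t2.png",cv2.resize(t["color"][160:340,330:510,::-1],None,fx=3.2,fy=3.2))
```

```text
t 15.3 pos [ 0.4991 -0.1916  0.2219] F [ 0.6  1.2 -0.2] open 0.172 q [-0.59  0.12  1.74 -0.    1.29 -2.01]
shift [-0.9 -8.4  1.9] rot [-0.0004  0.0005  0.0029]
```

View pics/w3.png

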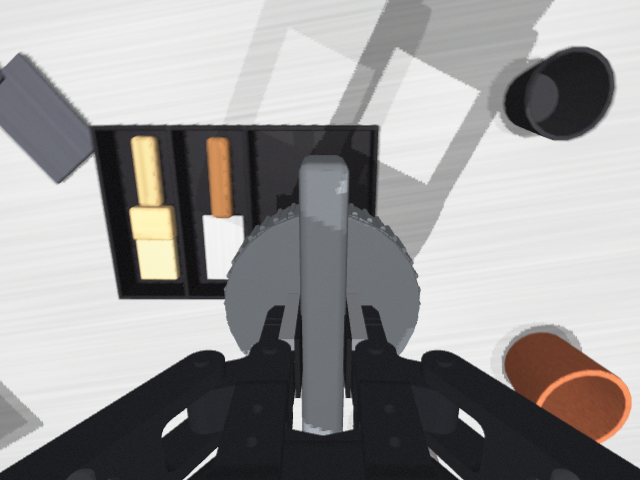

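The view shows the held bar straight at u≈324. Three tray corners are visible: (93,127), (378,126) and (120,298). I measure the tray rim from this view's depth and check it with the edges.

Run:
```python
from h import *
c=wrist();W=cloud(c);g=c["color"].max(2)
x,y,z=np.moveaxis(W,-1,0)
m=(abs(x-.49)<.11)&(abs(y+.26)<.145)&(z>.028)&(z<.036)&(g<70)
m=cv2.morphologyEx(m.astype(np.uint8),cv2.MORPH_OPEN,np.ones((2,2)))>0
n,l,s,_=cv2.connectedComponentsWithStats(m.astype(np.uint8));k=1+s[1:,4].argmax();m=l==k
p=W[m];r=cv2.minAreaRect((p[:,:2]*1000).astype(np.float32));print(m.sum(),s[k],np.median(p[:,2]),r)
b=cv2.boxPoints(r);print(b)
print(onplane(c,[(93,127),(378,126),(120,298)],.032)[:,:2]*1000)
# held bar & skirt
m=(z>.215)&(z<.24)&(np.hypot(x-.499,y+.1916)<.08)&(g>60)
p=W[m];print("bar",len(p),np.median(p[:,2]),cv2.minAreaRect((p[:,:2]*1000).astype(np.float32)))
m=(z>.19)&(z<.208)&(np.hypot(x-.499,y+.1916)<.08)&(g>60)
p=W[m];print("disc",len(p),np.median(p[:,2]),cv2.minEnclosingCircle((p[:,:2]*1000).astype(np.float32)))
delta((.4987,-.200,.22),171.3)
```

```text
4860 [  94  126  290  174 4860] nan ((498.7646179199219, -263.8616027832031), (245.8935546875, 165.13380432128906), 81.20258331298828)
[[ 398.36545 -372.73407]
 [ 561.5565  -397.98984]
 [ 599.1638  -154.98914]
 [ 435.97272 -129.73337]]
[[ 401.21887318 -359.37001986]
 [ 434.6257149  -138.56913873]
 [ 546.32625067 -383.64165935]]
bar 13448 0.22663107472198424 ((488.2897033691406, -189.28561401367188), (40.84959411621094, 103.57879638671875), 67.1064682006836)
disc 13176 0.19675425971701171 ((488.05865478515625, -192.92205810546875), 53.290775299072266)
t 15.45 pos [ 0.4992 -0.1912  0.2217] F [ 0.2  0.8 -0.6] open 0.176 q [-0.59  0.12  1.74  0.    1.28 -2.  ]
shift [-0.9 -8.8  1.7] rot [-0.0001  0.0002 -0.0032]
```

Call:
{"fn": "play_rows", "kwargs": {
  "xyz": [
    [-0.6, -8.9, 0],
    [-0.6, -8.9, 15],
    [-0.6, -8.9, 35],
    [-0.6, -8.9, 55],
    [-0.6, -8.9, 75],
    [-0.6, -8.9, 95],
    [-0.6, -8.9, 108],
    [-0.6, -8.9, 115],
    [-0.6, -8.9, 115],
    [-0.6, -8.9, 115]
  ],
  "rot": [
    [0, 0, -0.003],
    [0, 0, -0.003],
    [0, 0, -0.003],
    [0, 0, -0.003],
    [0, 0, -0.003],
    [0, 0, -0.003],
    [0, 0, -0.003],
    [0, 0, -0.003],
    [0, 0, -0.003],
    [0, 0, -0.003]
  ],
  "grip": [0, 0, 0, 0, 0, 0, 0, 0, 0, 0]
}}

```text
time_s: 16.7
eef_pos: [0.4991, -0.1989, 0.107]
eef_rot: [0.001, 0.074, 0.997, -0.0]
wrist_force: [0.3, -0.0, -0.9]
opening: 0.176
grasp_force: 59.8
```

Run:
```python
from h import *
delta((.4985,-.2001,.0525),171.35)
c=wrist();cv2.imwrite("pics/w4.png",c["color"][:,:,::-1])
```

```text
t 16.7 pos [ 0.4991 -0.1989  0.107 ] F [ 0.3 -0.  -0.9] open 0.176 q [-0.6   0.27  1.81  0.    1.05 -2.02]
shift [ 0.5 -1.2 54.5] rot [-0.0006  0.0012  0.0022]
```

View pics/w4.png

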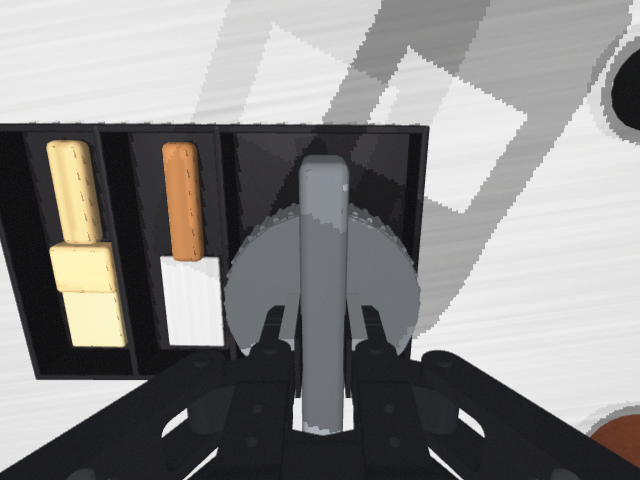

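The bar at u≈324 lies midway between the divider (222) and the wall (425), and parallel to both. I lower it in two stages.

Call:
{"fn": "play_rows", "kwargs": {
  "xyz": [
    [0.5, -1, 8],
    [0.5, -1, 18],
    [0.5, -1, 28],
    [0.5, -1, 36],
    [0.5, -1, 42],
    [0.5, -1, 46],
    [0.5, -1, 49],
    [0.5, -1, 51],
    [0.5, -1, 52],
    [0.5, -1, 52]
  ],
  "rot": [
    [0, 0, 0.002],
    [0, 0, 0.002],
    [0, 0, 0.002],
    [0, 0, 0.002],
    [0, 0, 0.002],
    [0, 0, 0.002],
    [0, 0, 0.002],
    [0, 0, 0.002],
    [0, 0, 0.002],
    [0, 0, 0.002]
  ],
  "grip": [0, 0, 0, 0, 0, 0, 0, 0, 0, 0]
}}

```text
time_s: 18.0
eef_pos: [0.498, -0.1996, 0.0544]
eef_rot: [0.0, 0.075, 0.997, -0.0]
wrist_force: [-0.2, -0.1, -0.8]
opening: 0.177
grasp_force: 59.8
```

Call:
{"fn": "play_rows", "kwargs": {
  "xyz": [
    [0, 0, 0.5],
    [0, 0, 1],
    [0, 0, 1],
    [0, 0, 1.5],
    [0, 0, 1.5],
    [0, 0, 2],
    [0, 0, 2],
    [0, 0, 2],
    [0, 0, 2],
    [0, 0, 2]
  ],
  "rot": [
    [0, 0, 0],
    [0, 0, 0],
    [0, 0, 0],
    [0, 0, 0],
    [0, 0, 0],
    [0, 0, 0],
    [0, 0, 0],
    [0, 0, 0],
    [0, 0, 0],
    [0, 0, 0]
  ],
  "grip": [0, 0, 0, 0, 0, 0, 0, 0, 0, 0]
}}

```text
time_s: 19.25
eef_pos: [0.4981, -0.1999, 0.0535]
eef_rot: [0.0, 0.075, 0.997, -0.0]
wrist_force: [-4.7, 1.1, 12.1]
opening: 0.174
grasp_force: 61.6
```

There is 12 N of contact at about the expected height. I ease up 1 mm, open part way and rise.

Call:
{"fn": "play_rows", "kwargs": {
  "xyz": [
    [0, 0, -0.5],
    [0, 0, -0.8],
    [0, 0, -0.8],
    [0, 0, -0.8],
    [0, 0, -0.8],
    [0, 0, -0.8],
    [0, 0, -10],
    [0, 0, -30],
    [0, 0, -60],
    [0, 0, -90]
  ],
  "rot": [
    [0, 0, 0],
    [0, 0, 0],
    [0, 0, 0],
    [0, 0, 0],
    [0, 0, 0],
    [0, 0, 0],
    [0, 0, 0],
    [0, 0, 0],
    [0, 0, 0],
    [0, 0, 0]
  ],
  "grip": [0, 0, 0.25, 0.35, 0.5, 0.5, 0.5, 0.5, 0.5, 0.5]
}}

```text
time_s: 20.5
eef_pos: [0.498, -0.1996, 0.1438]
eef_rot: [0.0, 0.075, 0.997, -0.0]
wrist_force: [0.0, -0.8, -0.6]
opening: 0.501
grasp_force: 0.0
```

Call:
{"fn": "play_rows", "kwargs": {
  "xyz": [
    [0, 0, -20],
    [0, 0, -50],
    [0, 0, -80],
    [0, 0, -100],
    [0, 0, -100],
    [0, 0, -100],
    [0, 0, -100],
    [0, 0, -100],
    [0, 0, -100],
    [0, 0, -100]
  ],
  "rot": [
    [0, 0, 0],
    [0, 0, 0],
    [0, 0, 0],
    [0, 0, 0],
    [0, 0, 0],
    [0, 0, 0],
    [0, 0, 0],
    [0, 0, 0],
    [0, 0, 0],
    [0, 0, 0]
  ],
  "grip": [0.5, 0.5, 0.5, 0.5, 0.5, 0.5, 0.5, 0.5, 0.5, 0.5]
}}

```text
time_s: 21.75
eef_pos: [0.4979, -0.1995, 0.2421]
eef_rot: [-0.0, 0.075, 0.997, 0.0]
wrist_force: [0.5, -0.1, -0.7]
opening: 0.5
grasp_force: 0.0
```

Run:
```python
from h import *
delta((.4985,-.2001,.0525),171.35)
c=wrist();W=cloud(c);cv2.imwrite("pics/w5.png",c["color"][:,:,::-1])
x,y,z=np.moveaxis(W,-1,0);d=np.hypot(x-.4985,y+.2)
for lo,hi,r in((.048,.068,.075),(.022,.034,.038)):
    p=W[(d<r)&(z>lo)&(z<hi)&(c["color"].max(2)>60)]
    print(len(p),np.median(p[:,2]),cv2.minAreaRect((p[:,:2]*1000).astype(np.float32)),np.linalg.lstsq(np.c_[p[:,:2],np.ones(len(p))],p[:,2],rcond=None)[0])
```

```text
t 21.75 pos [ 0.4979 -0.1995  0.2421] F [ 0.5 -0.1 -0.7] open 0.5 q [-0.6   0.1   1.71  0.    1.33 -2.02]
shift [ -0.7  -0.5 189.6] rot [ 0.0002 -0.0003  0.0002]
2914 0.05804156038836472 ((499.0306701660156, -199.1507568359375), (15.77190113067627, 128.776611328125), 80.97171020507812) [-0.00123062 -0.00277175  0.0580265 ]
3896 0.028311489359311465 ((498.7523193359375, -199.83274841308594), (75.02425384521484, 73.34893035888672), 79.2117691040039) [-0.00095042  0.00056265  0.02890211]
```

View pics/w5.png

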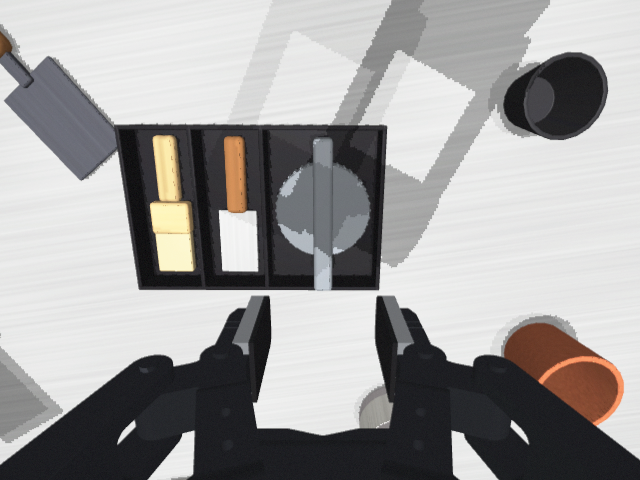

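The cap lies flat in the compartment: its bar top is at 58 mm, exactly floor plus 54 mm, it is level, and the bar is along the compartment (u≈323). I hand in.

```bash
python3 -c "
from bench import ctrl
print(ctrl.hand_in())"
```

```text
the job is handed in; nothing more can be done
None
```

The cap was pushed down, turned about 80° anticlockwise until free, lifted off and laid flat, top side up, in the tray's wide compartment with its wings along it; handed in at about 22 s, verdict not shown.

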